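# Shift the column guide of a plate-filling frame to its marked stop

### The job

Move the column guide of the plate-filling frame on to its marked stop, the one with the flat white tag: press down the thumb pad in the middle of the slider to free its brake, keep it pressed while you push the slider along the rail until it is right up against that stop, then let the pad come up so that the brake holds it there, and move clear. Do not force the slider along while its brake is on. Nothing needs picking up: leave the plate in its nest and everything else on the bench where it stands.

Things in the scene. Friction and masses are not known exactly. Their poses are not given: they have to be found in the camera images.
- guide: Plate-filling frame, fixed to the bench: aluminium base plate 175 mm (its x) by 262 mm (its y), 10 mm thick, holding a microplate. Along its far edge, parallel to its y axis and 62 mm from its centre towards its +x, runs a slotted rail 240 mm long, 30 mm wide, its top 38 mm above the bench. Origin under the centre of the base plate.
- slider_mid (a point): Centre of the top of the slider's dark saddle, 50 mm above the bench, on the rail's centre line. The saddle is 44 mm long along the rail (end faces 22 mm either side of this point) and 46 mm wide; a notched steel column bar reaches from it 143 mm towards the frame's -x, low over the plate (bar top 33 mm above the bench).
- pad_top (a point): Centre of the top face of the grey thumb pad on the middle of the slider, 66 mm above the bench when up. The pad is 36 mm wide and 42 mm long along the rail, with a rib 3 mm high and 4 mm wide across each end (34 mm clear between the ribs). It goes straight down by up to 7 mm.
- pad (a joint): How far the pad is pressed: 0 up, brake on; 0.007 m at the bottom. Its spring holds it up and the brake on: it starts to move at about 10 N, the brake is free after the first millimetre, the bottom takes about 13 N. Brake on, the slider resists about 10 N; free, about 1 N. Let go, the pad springs up and the brake grips again.
- slider (a joint): Position of the slider along the rail: 0 at the middle of the frame, growing towards the frame's +y; m.
- stop_marked_mid (a point): Centre of the top of the marked stop, 52 mm above the bench, on the rail: a dark steel clamp 14 mm long along the rail, 42 mm wide, screwed fast. Unlike the other stop it has a flat white tag 36 x 30 mm with an arrow, sticking out behind the rail 54 mm above the bench. It may be on either side of the slider, which touches it when slider_mid and this point are 29 mm apart along the rail.
- stop_plain_mid (a point): Centre of the top of the other stop, the same clamp but without a tag, on the other side of the slider.
- plate: The 96-well microplate lying loose in the frame's nest, 86 x 128 x 14 mm, its top 24 mm above the bench. Origin under its centre, long side along the frame's y.
- lidded_plate: A spare microplate with its lid on, 86 x 128 x 17 mm, loose; origin under its centre.
- reservoir: A low open reagent trough with four compartments, 85 x 128 x 30 mm, loose; origin under its centre.
- tube_rack: A small tube rack with capped tubes, 52 x 110 x 48 mm, loose, behind the rail; origin under its centre.
- pipette: A single-channel pipette lying on the bench in front of the frame, 250 mm long, 30 mm high, loose; origin under its middle, long axis along its y.
- tip_box: A lidded box of tips, 124 x 86 x 87 mm, loose; origin under its centre.
- media_bottle: A glass bottle with a screw cap, 86 mm in diameter, 165 mm tall, loose; origin under its centre.
- beaker: A glass beaker, 73 mm in diameter, 92 mm tall, loose; origin under its centre.

How it is judged (in metres and radians):
On the way, in this order (a step that is already met when the one before it is completed fails the run):
1. the thumb pad is pressed down, with the slider still where it stood (value of joint pad above 0.0015 m and distance of slider_mid from where it was at the start of the episode below 0.006 m), for 0.05 s.
2. with the pad still down, the slider is pushed up against the marked stop (value of joint pad above 0.001 m and horizontal distance between slider_mid and stop_marked_mid below 0.032 m), for 0.05 s.
At the end, for the whole second after the job is handed in: the slider rests against the marked stop (gap under 3 mm), the thumb pad is up again so that the brake holds, and the plate still lies in its nest (horizontal distance between slider_mid and stop_marked_mid below 0.032 m and value of joint pad below 0.0008 m and velocity of joint slider between -0.005 and 0.005 m/s and distance of plate from where it was at the start of the episode below 0.004 m); the robot touches nothing.
It fails at once if the slider is forced along with its brake on (moves faster than 12 mm/s while the pad is less than 0.5 mm down) (value of joint pad below 0.0005 m and (velocity of joint slider above 0.012 m/s or velocity of joint slider below -0.012 m/s)).
It fails at once if the microplate is lifted or shifted out of its nest (more than 4 mm) (distance of plate from where it was at the start of the episode above 0.004 m).
It fails at once if a bystander is lifted, carried or shifted by more than 15 mm, or tipped (distance of any of lidded_plate, reservoir, tube_rack, pipette, tip_box, media_bottle, beaker from where it was at the start of the episode above 0.015 m or angle between any of lidded_plate, reservoir, tube_rack, pipette, tip_box, media_bottle, beaker's own z axis and vertical above 0.3 rad).
It also fails if it takes over 32 s, if anything falls off the work surface, if the arm or the gripper's body presses on something with over 40 N, if the wrist force passes 120 N, or if a joint passes its speed limit or range.

### The arm

A 6-joint arm with a two-finger parallel gripper is mounted at the origin on the work surface. World frame = base frame: x ahead of the robot, y to its left, z up, the work surface at z = 0. Lengths are in mm, angles in rad, forces in N, time in s.
With the tool pointing down it reaches from about 300 to 775 mm from the base axis. Payload 14.6 kg.
Tool frame: the origin (TCP) lies midway between the tips of the shut fingers; the grasp point (between the pads) lies manip.grasp_offset behind it (manip.grasp_offset is the distance from the TCP to the grasp point, in mm); z points along the fingers, y is the direction in which the jaws open and shut (so a half turn about z gives the same grasp; the last joint's range is limited). The gripper opens to 94 mm and grips with 3 to 60 N. Pads are 16 mm wide; open, the fingers measure 119 mm over their backs; the gripper's body (75 mm by 177 mm) begins 78 mm behind the grasp point.
Start: joints at [1.057, 0.3, 1.521, -0, 1.321, -0.067], TCP at [237.641, 496, 205.446] pointing down, gripper open.
Joint ranges: [-3.03, 3.03], [-0.79, 2.21], [0.23, 2.52], [-1.04, 4.18], [0, 3.07], [-2.55, 2.55]. Speed limits (rad/s): [2.22, 2.22, 2.57, 3.14, 3.14, 3.14].

### API

Orientations are given as [roll, pitch, yaw] about the fixed x, y, z axes, in that order (R = Rz(yaw) Ry(pitch) Rx(roll)).
In Python, from cell import monitor, vision, order, manip gives the robot as it stands.
- The arm moves only by the shell command python3 -m jog 'ROWS' [FORCE]. ROWS is JSON, a list of rows, each a list of 7 numbers: the shift along the tool's x, y, z in cm, then the turn, a rotation vector about the tool's x, y, z in rad, then the opening in per cent of the stroke, from 0 (shut) to 100 (fully open). In form: [[tx, ty, tz, rx, ry, rz, jaw], ...]. A call has 1 to 8 rows; each row shifts and turns the commanded pose from where the row before left it, along the tool's axes as they then stand; what a row does not reach is not made up. A row lasts 1/10 s, in which the tool goes at most 50 mm and 8.59 degrees, less where a joint would pass 70% of its speed; a pose out of reach is approached as far as the arm can. A call is refused whole if a number of a shift passes 5 or a number of a turn 0.15, either way. A call with a gripper value outside its range is refused whole. The fingers move at their own pace and stop on an object; FORCE is the grip in N (left out, the last holds). Time passes only in rows, so rows that do not move let the fingers close. It gives the time, the measured TCP pose, the force and the opening at its end, in the units of the state.
- monitor.read_state(): the state, without advancing time (a new reading comes with each control period).
- vision.camera(name): name is "scene" or "top" or "wrist"; returns a dict with "color" (400x640x3 uint8, blue, green, red), "fx", "fy", "cx", "cy" (pixels), "cam_to_world" (4x4, takes a point from camera to world coordinates); the wrist camera has in their place "tool_from_camera" (4x4, takes a point from camera to tool coordinates, whose origin is the TCP and whose axes are the flange's). Camera axes: x right, y down, z forward; pixel columns grow to the right and rows downward; lengths in mm; the calibration is good to about 2 mm. A picture is of the moment at which its call begins: read the wrist's pose just before it. There is no depth.
- order.sign_off(): hands the job in, once; it reports no verdict.
The state is a dict: "clock": time; "joints": joint angles; "qd": joint speeds; "effort": joint torques, N m; "eef_pos": TCP position; "eef_rot": TCP orientation; "wrist_force": force on the tool from outside, world axes, zero at the start; "moment": the same for the moment, N m; "finger_gap": finger opening in mm.
Only numpy, scipy, OpenCV 4.12 (cv2) and the standard library are available. Lean on these libraries where they do the work, as an engineer would, in place of code of your own. Each camera call takes 0.05 s, during which the arm holds its last target.

## Working session

There is one attempt and no reset: what is moved stays moved. The work goes in short steps, Python scripts to look and compute and a shell command to move; the robot and the scene stay as the last step left them, time stands still between calls to the robot, and variables do not carry over. Pictures are saved under pics/ and viewed, and the job is handed in when it is done.

```bash
ls; mkdir -p pics; python3 - <<'E'
from cell import monitor, vision, order, manip
import cv2
s=monitor.read_state();print(s)
print(manip.grasp_offset)
for n in("scene","top"):
    c=vision.camera(n);cv2.imwrite(f"pics/{n}0.png",c["color"]);print(n,c["fx"],c["fy"],c["cx"],c["cy"],c["cam_to_world"])
c=vision.camera("wrist");cv2.imwrite("pics/wrist0.png",c["color"]);print(c["fx"],c["tool_from_camera"])
E
```

```text
pics
{'clock': 0.0, 'joints': array([ 1.05740920e+00,  3.00503481e-01,  1.52158512e+00,  1.13797934e-05,
        1.32070799e+00, -6.66013542e-02]), 'qd': array([ 1.80081100e-04,  5.13283619e-05, -4.65564956e-04,  1.59692939e-04,
        1.22255022e-04,  5.39648260e-04]), 'effort': array([ 1.72010099e-03, -5.31794930e+01, -3.52750075e+01,  7.09187379e-02,
        2.41974351e-02, -7.66186781e-05]), 'eef_pos': array([237.5069967 , 495.77858345, 204.86686391]), 'eef_rot': array([-3.14039212e+00, -9.11226941e-05,  2.69480401e+00]), 'wrist_force': array([ 0.43288146,  0.5603842 , -0.22133672]), 'moment': array([-0.00361039,  0.01012107,  0.03266425]), 'finger_gap': 94.30662394082135}
18.8
scene 403.69402010346727 403.69402010346727 314.7430927323506 202.2913545338024 [[-7.74436523e-01  4.98539338e-01 -3.89495316e-01  9.63985155e+02]
 [ 6.32446599e-01  6.25742662e-01 -4.56571375e-01  5.35048351e+02]
 [ 1.61050451e-02 -5.99920536e-01 -7.99897480e-01  1.00320316e+03]
 [ 0.00000000e+00  0.00000000e+00  0.00000000e+00  1.00000000e+00]]
top 405.0817983964734 405.0817983964734 317.05446887736684 204.82650074775108 [[ 1.12523890e-01 -9.73650638e-01  1.98350217e-01  3.24339923e+02]
 [-9.93642839e-01 -1.10962576e-01  1.90056481e-02 -2.80381676e+00]
 [ 3.50458968e-03 -1.99227862e-01 -9.79946925e-01  1.09735442e+03]
 [ 0.00000000e+00  0.00000000e+00  0.00000000e+00  1.00000000e+00]]
340.9366118138463 [[ 2.96980468e-04 -9.70219892e-01 -2.42225667e-01  6.99322675e+01]
 [ 9.99999820e-01  4.14636420e-04 -4.34751980e-04 -5.35610012e-01]
 [ 5.22240603e-04 -2.42225495e-01  9.70219840e-01 -1.79755077e+02]
 [ 0.00000000e+00  0.00000000e+00  0.00000000e+00  1.00000000e+00]]
```

View pics/scene0.png

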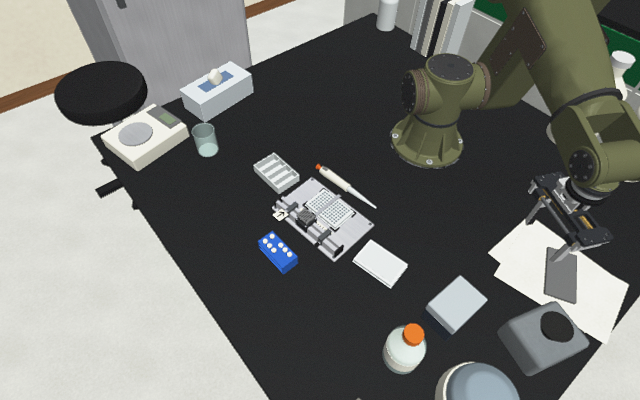

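View pics/top0.png

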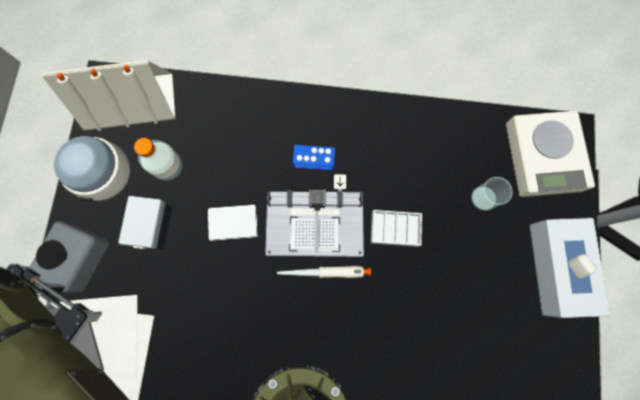

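View pics/wrist0.png

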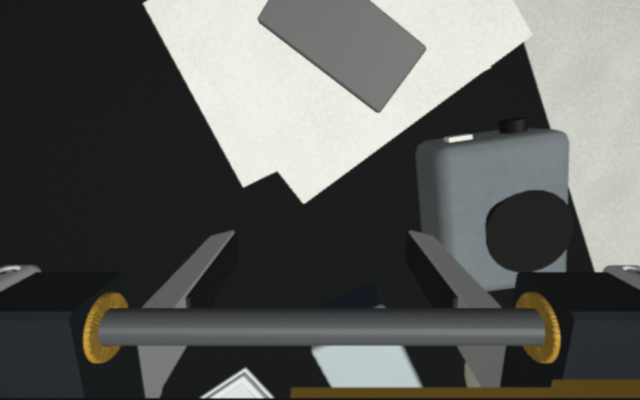

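The top view shows the frame at px (266–364, 192–256), the slider near (317,198), the white tag near (340,181) and the plain stop near (290,198). I'll zoom in and measure.

```bash
cat > h.py <<'E'
import numpy as np, cv2
from cell import monitor, vision
from scipy.spatial.transform import Rotation as R
def ray(c,T,u,v,z):
    d=T[:3,:3]@np.array([(u-c["cx"])/c["fx"],(v-c["cy"])/c["fy"],1]);o=T[:3,3]
    return o+d*(z-o[2])/d[2]
def wristT(s,c):
    T=np.eye(4);T[:3,:3]=R.from_euler("xyz",s["eef_rot"]).as_matrix();T[:3,3]=s["eef_pos"]
    return T@np.array(c["tool_from_camera"])
E
python3 - <<'E'
import cv2
a=cv2.imread("pics/top0.png")[165:265,255:375];cv2.imwrite("pics/topz.png",cv2.resize(a,None,fx=6,fy=6,interpolation=cv2.INTER_CUBIC)[:600])
a=cv2.imread("pics/scene0.png")[150:280,250:400];cv2.imwrite("pics/scz.png",cv2.resize(a,(690,598),interpolation=cv2.INTER_CUBIC))
E
```

```text
(no output)
```

View pics/topz.png

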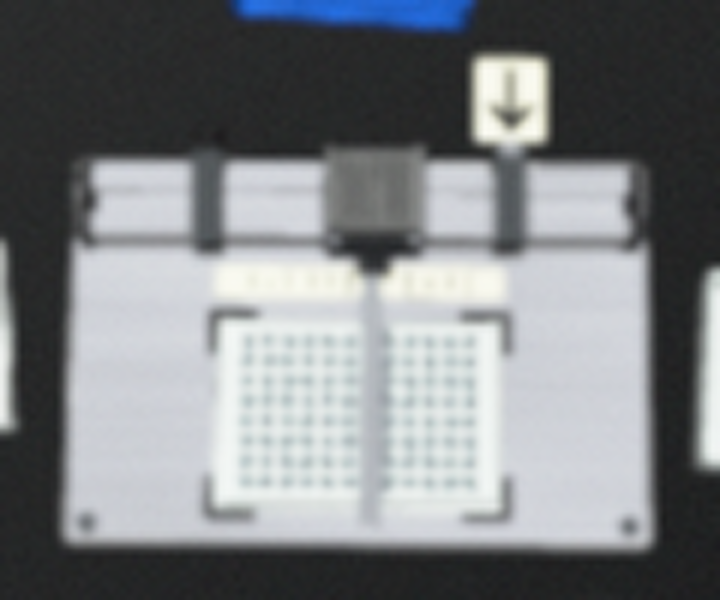

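View pics/scz.png

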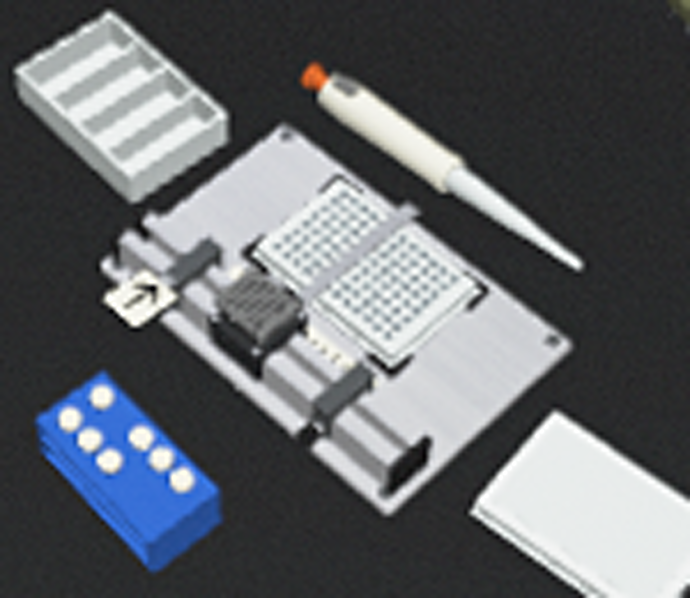

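```bash
python3 - <<'E'
from h import *
c=vision.camera("top");T=np.array(c["cam_to_world"])
f=lambda u,v,z:ray(c,T,(u+.5)/6-.5+255,(v+.5)/6-.5+165,z)
for n,u,v,z in [("pad",376,191,66),("padL",328,191,66),("padR",424,191,66),("padF",376,148,66),("padN",376,235,66),("stopM",510,199,52),("stopP",208,200,52),("TL",75,160,10),("TR",650,160,10),("BL",65,545,10),("BR",655,548,10),("tag",511,98,54)]:
    print(n,f(u,v,z).round(1))
c=vision.camera("scene");T=np.array(c["cam_to_world"])
f=lambda u,v,z:ray(c,T,(u+.5)/4.6-.5+250,(v+.5)/4.6-.5+150,z)
for n,u,v,z in [("pad",260,303,66),("stopM",197,261,52),("stopP",344,393,52),("tag",141,296,54)]: print(n,f(u,v,z).round(1))
E
```

```text
pad [555.4  19.2  66. ]
padL [553.   39.9  66. ]
padR [557.8  -1.5  66. ]
padF [574.5  21.4  66. ]
padN [536.  17.  66.]
stopM [561.6 -39.6  52. ]
stopP [546.1  92.6  52. ]
TL [566.8 159.5  10. ]
TR [ 596.7 -103.1   10. ]
BL [391.8 139.8  10. ]
BR [ 420.1 -121.3   10. ]
tag [606.9 -35.3  54. ]
pad [556.2  21.1  66. ]
stopM [561.1 -37.   52. ]
stopP [551.8  96.9  52. ]
tag [605.8 -36.   54. ]
```

Both views agree: pad at about (555.5, 20), frame yaw about 0.112, marked stop about 59 mm from the pad on the −y side, so roughly 30 mm of travel. I'll approach with the fingers shut.

```bash
python3 -m jog '[[-3.2,-1.9,0,0,0,0,0],[-3.3,-2,0,0,0,0,0],[-3.3,-2,0,0,0,0,0],[-3.3,-2,0,0,0,0,0],[-3.3,-2,0,0,0,0,0],[-3.3,-2,0,0,0,0,0],[-3.3,-2,0,0,0,0,0],[-3.3,-2,0,0,0,0,0]]' 30
python3 -m jog '[[-3.3,-2,0,0,0,0,0],[-3.3,-2,0,0,0,0,0],[-3.3,-2,0,0,0,0,0],[-3.3,-2,0,0,0,0,0],[-3.3,-2,0,0,0,0,0],[-2.0,-1.5,0,0,0,0,0],[0,0,0,0,0,0,0]]'
python3 -m jog '[[0,0,0,0,0,0.14,0],[0,0,0,0,0,0.145,0],[0,0,0,0,0,0.145,0],[0,0,0,0,0,0.145,0],[0,0,0,0,0,0.145,0],[0,0,0,0,0,0.145,0],[0,0,0,0,0,0.145,0],[0,0,0,0,0,0,0]]'
```

```text
clock: 1.05
eef_pos: [406.7, 237.5, 205.5]
eef_rot: [3.141, 0.0, 2.695]
wrist_force: [-0.3, 0.4, 0.1]
finger_gap: 33.1
clock: 1.75
eef_pos: [524.1, 53.0, 205.0]
eef_rot: [-3.141, -0.0, 2.692]
wrist_force: [-0.8, 0.8, -0.2]
finger_gap: 0.4
clock: 2.55
eef_pos: [522.9, 56.1, 205.4]
eef_rot: [-3.141, -0.0, 1.683]
wrist_force: [0.2, -0.5, 0.4]
finger_gap: 0.7
```

```bash
python3 - <<'E'
from h import *
s=monitor.read_state();c=vision.camera("wrist");cv2.imwrite("pics/w1.png",c["color"]);np.save("w1T.npy",wristT(s,c))
E
```

```text
(no output)
```

View pics/w1.png

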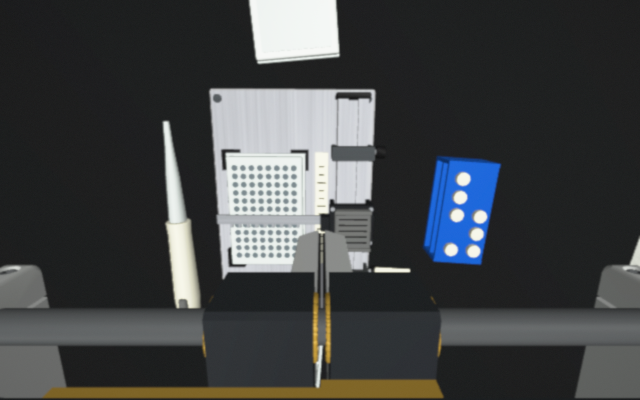

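The wrist view shows the pad centred near (353,229), the plain stop at (353,152), and the rail vertical in the image, so the yaw is right.

```bash
python3 - <<'E'
from h import *
c=vision.camera("wrist");T=np.load("w1T.npy")
for n,u,v,z in [("pad",353,229,66),("padtopL",335,208,66),("padbotR",371,250,66),("stopP",353,153,52),("railend",354,97,38),("TL",210,90,10),("TR",375,90,10)]: print(n,ray(c,T,u,v,z).round(1))
E
```

```text
pad [557.8  22.5  66. ]
padtopL [537.6  41.8  66. ]
padbotR [578.6   2.7  66. ]
stopP [549.2  95.   52. ]
railend [544.3 147.6  38. ]
TL [395.8 139.5  10. ]
TR [567.6 158.9  10. ]
```

```bash
python3 -m jog '[[-1.5,1,0,0,0,0,0],[-1.5,1,0,0,0,0,0],[-1.37,0.94,0,0,0,0,0],[0,0,3,0,0,0,0],[0,0,4,0,0,0,0],[0,0,3,0,0,0,0],[0,0,2,0,0,0,0],[0,0,0,0,0,0,0]]'
python3 - <<'E'
from h import *
s=monitor.read_state();print(s["eef_pos"],s["wrist_force"])
for n in("scene","top","wrist"):
    c=vision.camera(n);a=c["color"]
    a={"scene":a[170:260,260:380],"top":a[165:255,260:380],"wrist":a[150:350,190:450]}[n]
    cv2.imwrite(f"pics/{n}2.png",cv2.resize(a,None,fx=5 if n!="wrist" else 2.5,fy=5 if n!="wrist" else 2.5,interpolation=cv2.INTER_CUBIC))
E
```

```text
clock: 3.45
eef_pos: [556.5, 14.6, 82.7]
eef_rot: [-3.137, -0.001, 1.687]
wrist_force: [-0.4, 0.5, 1.6]
finger_gap: 0.3
[556.50832717  14.56855732  82.74144577] [-0.38797422  0.47671871  1.60495025]
```

View pics/scene2.png

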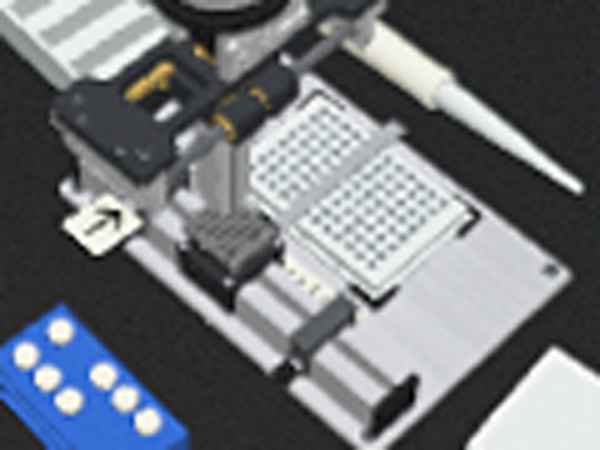

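View pics/wrist2.png

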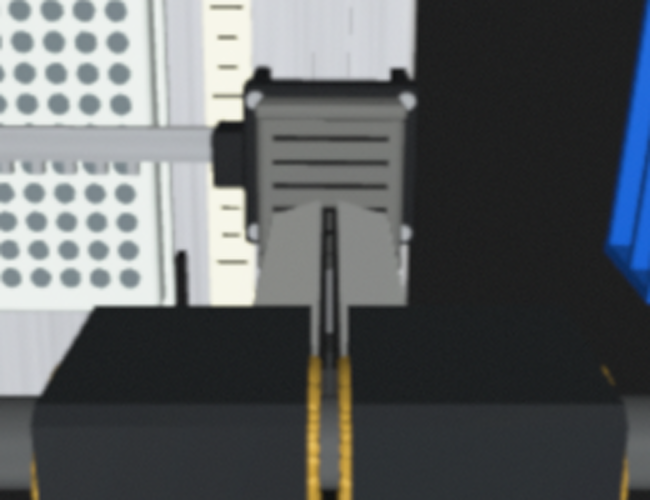

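```bash
python3 -m jog '[[0.15,0,0.5,0,0,0,0],[0,0,0.5,0,0,0,0],[0,0,0.4,0,0,0,0],[0,0,0,0,0,0,0]]'
python3 -m jog '[[0,0,0.15,0,0,0,0],[0,0,0.15,0,0,0,0],[0,0,0,0,0,0,0]]'
python3 -m jog '[[0,0,0.1,0,0,0,0],[0,0,0.1,0,0,0,0],[0,0,0,0,0,0,0]]'
```

```text
clock: 4.0
eef_pos: [557.0, 16.8, 70.9]
eef_rot: [-3.141, -0.0, 1.685]
wrist_force: [-0.9, 0.4, -0.3]
finger_gap: 0.4
clock: 4.3
eef_pos: [557.2, 16.8, 68.3]
eef_rot: [-3.141, -0.0, 1.685]
wrist_force: [-0.4, 0.7, -0.4]
finger_gap: 0.3
clock: 4.6
eef_pos: [557.3, 16.7, 66.4]
eef_rot: [3.142, 0.0, 1.685]
wrist_force: [-0.7, -0.3, 0.1]
finger_gap: 0.4
```

```bash
python3 -m jog '[[0,0,0.1,0,0,0,0],[0,0,0.1,0,0,0,0],[0,0,0,0,0,0,0]]'
python3 -m jog '[[0,0,0.1,0,0,0,0],[0,0,0.1,0,0,0,0],[0,0,0,0,0,0,0]]'
```

```text
clock: 4.9
eef_pos: [557.5, 16.7, 65.2]
eef_rot: [3.141, 0.0, 1.685]
wrist_force: [-4.5, 0.1, 10.5]
finger_gap: 0.6
clock: 5.2
eef_pos: [557.5, 16.7, 63.3]
eef_rot: [3.141, 0.0, 1.685]
wrist_force: [-4.0, -0.6, 11.1]
finger_gap: 0.3
```

Contact came at about 65.3 mm, with 11 N now. I'll press to about 4 mm and then push along −y of the frame.

```bash
python3 -m jog '[[0,0,0.1,0,0,0,0],[0,0,0.1,0,0,0,0],[0,0,0,0,0,0,0]]'
python3 -m jog '[[-0.1,0,0,0,0,0,0],[-0.2,0,0,0,0,0,0],[-0.2,0,0,0,0,0,0],[-0.2,0,0,0,0,0,0],[-0.2,0,0,0,0,0,0],[-0.1,0,0,0,0,0,0],[0,0,0,0,0,0,0]]'
python3 - <<'E'
from h import *
c=vision.camera("top");a=c["color"][165:255,260:380]
cv2.imwrite("pics/top3.png",cv2.resize(a,None,fx=5,fy=5,interpolation=cv2.INTER_CUBIC))
c=vision.camera("wrist");a=c["color"][150:350,190:450]
cv2.imwrite("pics/wrist3.png",cv2.resize(a,None,fx=2.5,fy=2.5,interpolation=cv2.INTER_CUBIC))
E
```

```text
clock: 5.5
eef_pos: [557.5, 16.7, 61.4]
eef_rot: [3.141, 0.0, 1.685]
wrist_force: [-4.8, -0.2, 12.1]
finger_gap: 0.3
clock: 6.2
eef_pos: [558.6, 6.6, 61.4]
eef_rot: [3.141, 0.0, 1.685]
wrist_force: [-3.7, -1.5, 11.2]
finger_gap: 0.6
```

View pics/wrist3.png

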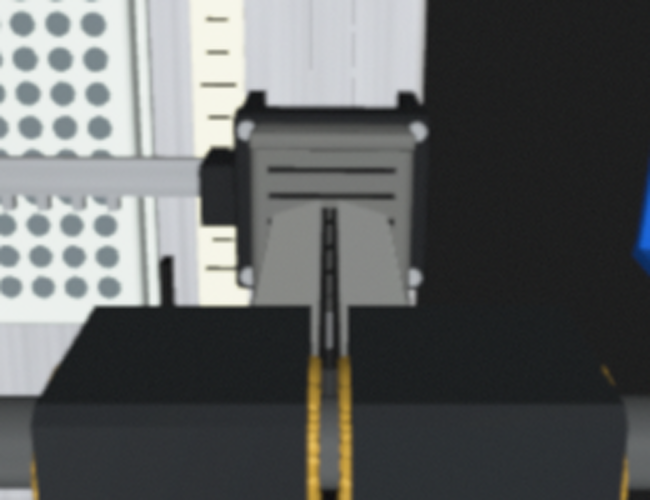

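View pics/top3.png

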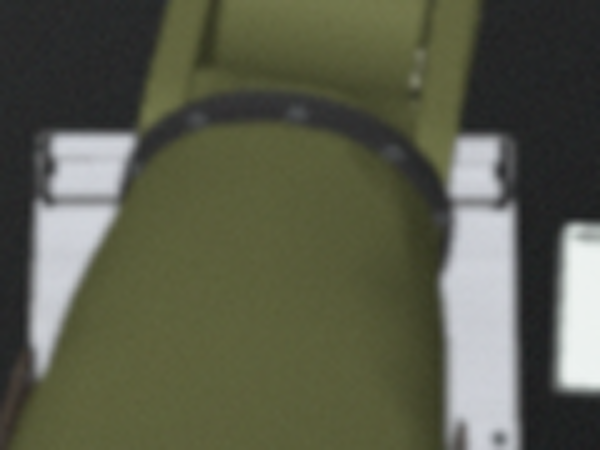

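```bash
python3 - <<'E'
from h import *
s=monitor.read_state();c=vision.camera("wrist");T=wristT(s,c)
a=c["color"];cv2.imwrite("pics/w4.png",a)
print("bar",ray(c,T,190+40,150+71,33),"saddle far edge",ray(c,T,190+332/2.5,150+108/2.5,50))
s=monitor.read_state()
T[:3,3]+=np.array([556.5,14.6,82.7])-s["eef_pos"]
print("before bar",ray(c,T,190+40,150+145/2.5,33),"saddle",ray(c,T,190+332/2.5,150+84/2.5,50))
c=vision.camera("scene");a=c["color"][170:260,260:380]
cv2.imwrite("pics/scene4.png",cv2.resize(a,None,fx=5,fy=5,interpolation=cv2.INTER_CUBIC))
E
```

```text
bar [499.91666051   5.12341446  33.        ] saddle far edge [556.14358198  33.65501691  50.        ]
before bar [492.19269954  15.38157488  33.        ] saddle [553.95844379  43.15700202  50.        ]
```

View pics/scene4.png

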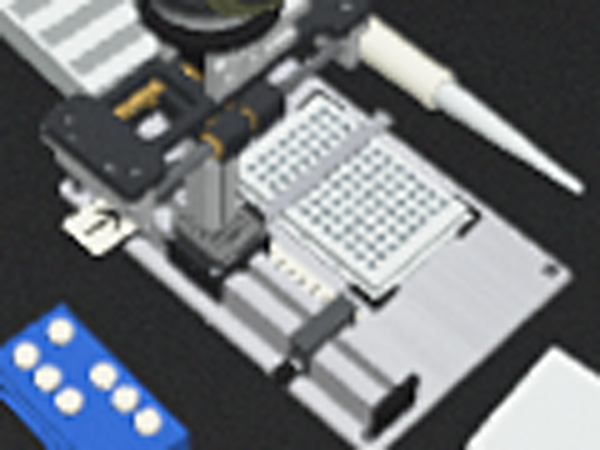

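The slider followed by about 10 mm, with no slip seen. On with the push.

```bash
python3 -m jog '[[-0.1,0,0,0,0,0,0],[-0.2,0,0,0,0,0,0],[-0.2,0,0,0,0,0,0],[-0.2,0,0,0,0,0,0],[-0.2,0,0,0,0,0,0],[-0.2,0,0,0,0,0,0],[-0.2,0,0,0,0,0,0],[-0.1,0,0,0,0,0,0]]'
python3 -m jog '[[-0.1,0,0,0,0,0,0],[-0.1,0,0,0,0,0,0],[-0.1,0,0,0,0,0,0],[0,0,0,0,0,0,0]]'
python3 -m jog '[[-0.1,0,0,0,0,0,0],[-0.1,0,0,0,0,0,0],[-0.1,0,0,0,0,0,0],[0,0,0,0,0,0,0]]'
```

```text
clock: 7.2
eef_pos: [560.1, -7.3, 61.4]
eef_rot: [3.141, 0.0, 1.685]
wrist_force: [-4.3, 0.1, 11.2]
finger_gap: 0.2
clock: 7.6
eef_pos: [560.4, -10.3, 61.4]
eef_rot: [3.141, 0.0, 1.685]
wrist_force: [-5.5, -0.1, 10.7]
finger_gap: 0.6
clock: 8.0
eef_pos: [560.8, -13.2, 61.4]
eef_rot: [3.141, 0.0, 1.685]
wrist_force: [-5.3, -1.1, 11.9]
finger_gap: 0.9
```

```bash
python3 -m jog '[[-0.1,0,0,0,0,0,0],[-0.1,0,0,0,0,0,0],[0,0,0,0,0,0,0]]'
python3 -m jog '[[-0.1,0,0,0,0,0,0],[-0.1,0,0,0,0,0,0],[0,0,0,0,0,0,0]]'
python3 - <<'E'
from h import *
s=monitor.read_state();c=vision.camera("wrist");T=wristT(s,c)
a=c["color"][150:350,190:450]
cv2.imwrite("pics/wrist5.png",cv2.resize(a,None,fx=2.5,fy=2.5,interpolation=cv2.INTER_CUBIC));np.save("w5T.npy",T)
c=vision.camera("scene");a=c["color"][170:260,260:380]
cv2.imwrite("pics/scene5.png",cv2.resize(a,None,fx=5,fy=5,interpolation=cv2.INTER_CUBIC))
E
```

```text
clock: 8.3
eef_pos: [561.0, -14.5, 61.4]
eef_rot: [3.141, -0.001, 1.685]
wrist_force: [-5.3, 5.1, 12.1]
finger_gap: 0.3
clock: 8.6
eef_pos: [561.6, -16.1, 61.5]
eef_rot: [3.14, -0.001, 1.685]
wrist_force: [-4.3, 7.9, 10.9]
finger_gap: 0.5
```

View pics/wrist5.png

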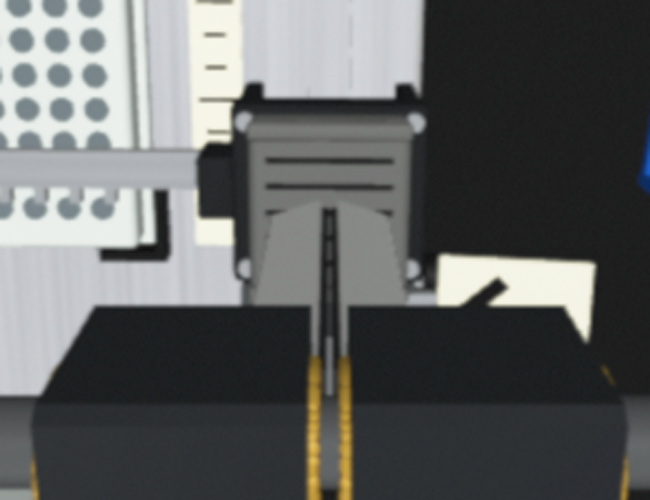

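View pics/scene5.png

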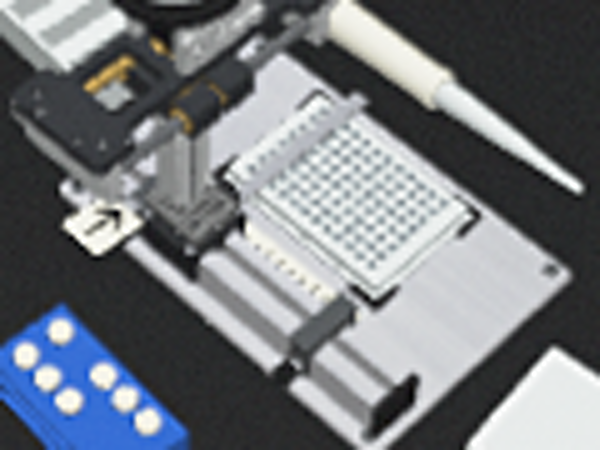

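The slider is against the marked stop: the lateral force rose to 8 N, and its bar is by the stop-side end of the plate. Now I'll lift straight up so the slight push stays on while the brake re-engages.

```bash
python3 -m jog '[[0,0,-0.1,0,0,0,0],[0,0,-0.1,0,0,0,0],[0,0,-0.1,0,0,0,0],[0,0,-0.1,0,0,0,0],[0,0,-0.1,0,0,0,0],[0,0,-0.1,0,0,0,0],[0,0,-0.2,0,0,0,0],[0,0,-0.3,0,0,0,0]]'
python3 -m jog '[[0,0,-1,0,0,0,0],[0,0,-2,0,0,0,0],[0,0,-3,0,0,0,0],[0,0,-4,0,0,0,0],[0,0,-4,0,0,0,0],[0,0,-4,0,0,0,0],[0,0,0,0,0,0,0]]'
python3 -m jog '[[4,0,0,0,0,0,0],[4,0,0,0,0,0,0],[5,0,0,0,0,0,0],[5,0,0,0,0,0,0],[5,0,0,0,0,0,0],[5,0,0,0,0,0,0],[2,0,0,0,0,0,0],[0,0,0,0,0,0,0]]'
python3 - <<'E'
from h import *
for n,y,x in(("scene",170,260),("top",165,255)):
    c=vision.camera(n);a=c["color"][y:y+100,x:x+120]
    cv2.imwrite(f"pics/{n}6.png",cv2.resize(a,None,fx=6,fy=6,interpolation=cv2.INTER_CUBIC))
E
```

```text
clock: 9.5
eef_pos: [561.0, -17.1, 71.3]
eef_rot: [-3.141, 0.0, 1.685]
wrist_force: [0.5, -0.6, -0.4]
finger_gap: 0.2
clock: 10.2
eef_pos: [562.6, -17.3, 257.9]
eef_rot: [3.132, 0.002, 1.685]
wrist_force: [-0.4, -0.7, 0.9]
finger_gap: 0.4
clock: 11.0
eef_pos: [526.1, 283.3, 251.1]
eef_rot: [-3.141, 0.0, 1.688]
wrist_force: [0.6, -0.7, -0.3]
finger_gap: 0.4
```

View pics/top6.png

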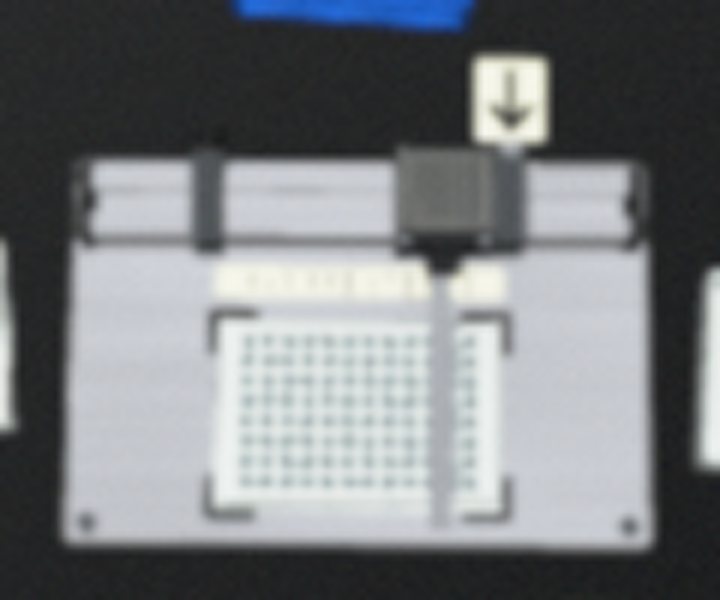

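View pics/scene6.png

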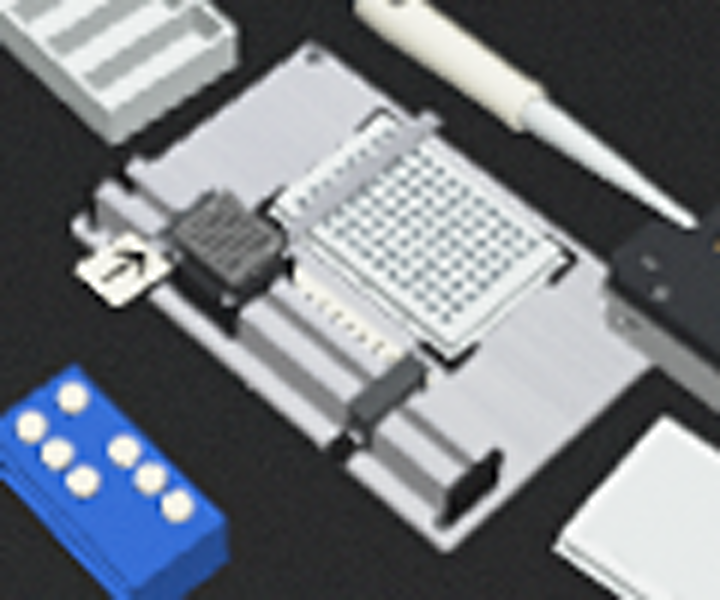

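The saddle sits flush against the tagged stop (pad centre near (446,190) zoomed, stop near (510,199)). The pad is up, and the plate and bystanders look unmoved.

```bash
python3 - <<'E'
from h import *
from cell import order
c=vision.camera("top");T=np.array(c["cam_to_world"])
f=lambda u,v,z:ray(c,T,(u+.5)/6-.5+255,(v+.5)/6-.5+165,z)
print(np.linalg.norm(f(446,191,66)[:2]-f(510,199,52)[:2]))
print(order.sign_off())
E
```

```text
28.650111050751537
the job is handed in; nothing more can be done
None
```

The column guide is against its marked stop and the brake is back on. The job is handed in; it gave no verdict.

**What I did:** With the fingers shut, I pressed the thumb pad about 4 mm down at around 12 N. I kept it down while pushing the slider about 31 mm until it met the tagged stop, where the sideways force rose to 8 N. Then I lifted straight up to let the pad spring back and moved clear, finishing the moves at 11 s of the 32 s allowed.

**Last checks:**
- **Gap to the stop:** the top camera puts the slider and stop 28.7 mm apart. Touching is 29 mm and the limit is 32 mm; calibration is good to about 2 mm.
- **Pad and brake:** the pad looks up and the tool reads no contact force. I judged the pad's height from the pictures only, since there is no direct reading of it.
- **Plate and bystanders:** the plate and the items near the frame looked undisturbed by eye. The tip box, bottle and beaker were not in the last close-up pictures, but the tool went nowhere near them during the push.
- **Disagreements:** none of the checks failed. The camera views differed from each other by 2 to 4 mm for the pad and marked stop, and by up to about 7 mm for the plain stop. I relied on contact forces for the actual touch points.

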